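Find the heavy side of a flywheel and hold it down

ROBOT

A 7-joint arm with a two-finger parallel gripper is mounted at the origin on the work surface. World frame = base frame: x ahead of the robot, y to its left, z up, the work surface at z = 0. Lengths are in m, angles in rad, forces in N, time in s.
With the tool pointing down it reaches from about 0.425 to 0.925 m from the base axis. Payload 6.8 kg.
Tool frame: the origin (TCP) lies between the finger pads; the fingertips stand 17 mm ahead of it and the grasp point (between the pads) lies 2 mm behind it; z points along the fingers, x is the direction in which the jaws open and shut, and the axes are right-handed (so a half turn about z gives the same grasp; the last joint's range is limited). The gripper opens to 85 mm and grips with 20 to 120 N. Pads are 22 mm wide; open, the fingers measure 114 mm over their backs; the gripper's body (76 mm by 85 mm) begins 54 mm behind the grasp point. The pads swing forward as they close: fully open they stand 13 mm farther back than shut.
Start: joints at [1.044, 0.477, 0.022, 1.555, -0.011, 1.109, -0.083], TCP at [0.275, -0.617, 0.248] pointing down, gripper open.
Joint ranges: [-2.96, 2.96], [-0.34, 2.1], [-1.41, 1.46], [0.24, 2.44], [-1.37, 4.51], [0.17, 1.92], [-2.96, 2.96]. Speed limits (rad/s): [2.39, 2.39, 3.14, 3.14, 3.14, 3.14, 3.14].

INTERFACE

Orientations are given as a unit quaternion [w, x, y, z].
In Python, from station import readout, read_camera, get_calibration, bot, models gives the robot as it stands.
- The arm moves only by the tool carry_out, never from a script. Its argument "deltas" is a list of rows, each a list of 2 entries, a list of its own where there are three numbers: the shift along the tool's x, y, z in cm, then the turn about the tool's z in degrees. A call has 1 to 10 rows; each row is the pose to reach, as a shift and turn from the pose measured when the call began, along the tool's axes at that moment; what a row does not reach only later rows make up. A row lasts 1/8 s, in which the tool goes at most 62.5 mm and 10.7 degrees, less where a joint would pass 70% of its speed; a pose out of reach is approached as far as the arm can. A call with a gripper value outside its range is refused whole. "hand" is the opening, from 0 (shut) to 1 (fully open), set as the call begins (left out, the last holds). The fingers move at their own pace and stop on an object; "newtons" is the grip in N (left out, the last holds). Time passes only in rows, so rows that repeat a pose let the fingers close. It gives the time, the measured TCP pose, the force and the opening at its end, in the units of the state.
- readout.get_obs(): the state, without advancing time (a new reading comes with each control period).
- read_camera(name): name is "scene" or "top" or "wrist"; returns the picture (480x640x3 uint8, red, green, blue); there is no depth.
- get_calibration(name): a dict with "fov_y" (degrees; the focal length in pixels is half the picture's height over the tangent of half this angle, whatever the lens; pixels are square), "cx", "cy" (the principal point, pixels), "world_from_camera" (4x4, takes a point from camera to world coordinates). Camera axes: x right, y down, z forward; pixel columns grow to the right and rows downward; lengths in m; the calibration is good to about 2 mm. A picture is of the moment at which its call begins: read the wrist's pose just before it. get_calibration takes no time and is no camera call; for the wrist camera it gives the pose at the moment of the call.
- bot.hand_in(): hands the job in, once; it reports no verdict.
Trained networks look in the newest picture that a camera, given by its name, has taken for a name from the list of things; names that differ only in an ending like _2 or _b are one class to them, and where a whole thing is asked for, a point or a joint stands for the part that bears it (a point fixed in the world has none). Each returns a list of dicts, best first, with "score" (0 to 1); they miss things now and then, are a little off and sometimes report something else, mostly with a low value. They report only what shows in the picture. A call takes as long as a camera call. They do not tell look-alikes from the thing itself.
- models.spot_in(query, camera): "centre" ([row, column] in pixels, amid what is visible of it).
The state is a dict: "t": time; "q": joint angles; "joint_vel": joint speeds; "joint_torque": joint torques, N m; "eef_pos": TCP position; "tool_rot": TCP orientation; "contact_force": force on the tool from outside, world axes, zero at the start; "torque": the same for the moment, N m; "gripper_width": opening from 0.0 (shut) to 1.0 (fully open).
Only numpy, scipy, OpenCV 4.12 (cv2) and the standard library are available. Lean on these libraries where they do the work, as an engineer would, in place of code of your own. Each camera call takes 0.05 s, during which the arm holds its last target. There are 200 camera calls.

TASK

The flywheel on the bearing stand has a weight hidden inside it, and nobody knows on which side. Lift the yellow locking saddle off the wheel and set it down standing on the middle of the green mat, then spin the wheel by hand to find its heavy side by feel, and finish while still holding the wheel still between the fingers with its heavy side straight down. Leave the two meters and the screwdriver where they lie.

Things in the scene. Friction and masses are not known exactly. Their poses are not given: they have to be found in the camera images.
- axle (a point): centre of the wheel on its axle, 115 mm above the bench; x lies level along the axle, y level across it, in the wheel's plane. The fixed stand has a blue base 100 (x) x 140 (y) x 12 mm and two uprights 30 mm wide (y), 8 mm thick, 22 to 30 mm either side of the wheel's middle, 135 mm tall. The greasy bearing rubs alike both ways, about 0.8 N at the rim; the hidden weight pulls 1.4 to 2 N there
- wheel: grey flywheel, an upright disc 150 mm across, 16 mm thick; origin at its centre, x along the axle, z towards the red mark. It turns without end and can be pinched across its thickness on the upper rim (top 190 mm above the bench). Let go, it creeps round (under 2.5 rad/s, at rest in 1 to 5 s) as its heavy side sinks, but sticks 20 to 40 degrees short of the bottom, by the same angle from either side
- wheel_mark (a point): point inside the disc under the red stripe painted across the rim and down both faces, 60 mm from the wheel's centre: shows how far the wheel has turned. The weight may lie in any direction from the centre, the mark tells nothing of it. With its heavy side within 20 to 40 degrees of the bottom, or of the top, the wheel stays where it is left
- saddle_grip (a point): centre of the saddle's black grip bar, 14 (x) x 44 (y) x 36 (z) mm, axes as the stand's while it sits there. Under it a yellow plate 62 x 92 x 6 mm and four legs, ends 132 mm below this point. It rests on the wheel by two pads and blocks it; its legs straddle the uprights by 50 mm with 1.5 mm of play: it comes off straight up (350 g) and stands on its legs, 60 x 49 mm
- saddle: the same yellow saddle, origin between its leg ends, z up along it
- mat: green mat fixed flat on the bench, 180 x 180 x 3 mm, origin at the centre of its underside
- multimeter_mid (a point): centre of the yellow multimeter, 85 x 170 x 36 mm, lying on the bench; leave alone
- red_meter_mid (a point): centre of the red meter, 65 x 130 x 30 mm, lying on the bench; leave alone
- screwdriver_grip (a point): middle of the handle of a screwdriver 180 mm long, lying on the bench; leave alone
There are look-alikes about, which are no part of the job. Leave any purple look-alike of the saddle alone. There is more than one size of the part that bears axle; the job needs the smaller.

How it is judged:
On the way, in this order (a step that is already met when the one before it is completed fails the run):
1. the saddle stands on the green mat, let go (horizontal distance between saddle_grip and mat below 0.06 m and contact force between saddle and mat above 1.5 N and angle between saddle's own z axis and vertical below 0.12 rad and contact force between saddle and the arm below 0.1 N and contact force between saddle and the fingers below 0.1 N), for 0.2 s.
2. the wheel is turned by hand (contact force between the fingers and wheel above 0.5 N and angular speed of wheel above 0.04 rad/s), for 0.1 s.
At the end, for the whole second after the job is handed in: The fingers hold the wheel still (more than 2 N) with its heavy side within 12 degrees of straight down, and the saddle stands upright on the green mat, its centre within 60 mm of the mat's centre, and at rest (angle between core_c0's own x axis and vertical above 2.93 rad and contact force between the fingers and wheel above 2 N and angular speed of wheel below 0.05 rad/s and contact force between saddle and wheel below 0.1 N and horizontal distance between saddle_grip and mat below 0.06 m and contact force between saddle and mat above 1.5 N and angle between saddle's own z axis and vertical below 0.12 rad and linear speed of saddle below 0.02 m/s); the arm keeps its last pose, push and grip.
It fails at once if the saddle is dropped (contact force between saddle and the fingers below 0.1 N and linear speed of saddle above 0.8 m/s).
It fails at once if a meter or the screwdriver is moved by more than 30 mm (distance of any of multimeter_mid, red_meter_mid, screwdriver_grip from where it was at the start of the episode above 0.03 m).
It also fails if it takes over 72 s, if anything falls off the work surface, if the arm or the gripper's body presses on something with over 40 N, if the wrist force passes 120 N, or if a joint passes its speed limit or range.

## Working session

There is one attempt and no reset: what is moved stays moved. The work goes in short steps, Python scripts to look and compute and a tool call to move; the robot and the scene stay as the last step left them, time stands still between calls to the robot, and variables do not carry over. Pictures are saved under pics/ and viewed, about 8 in all and at most 12, crops included, and the job is handed in when it is done.

Besides the shell and the picture viewer there is one more tool, called after "Request:" by a JSON object that holds its "name" and its "arguments". carry_out: Moves the arm, as the interface text tells. Its arguments: {"type":"object","properties":{"deltas":{"type":"array"},"hand":{"type":"number"},"newtons":{"type":"number"}},"required":["deltas"]}

```bash
mkdir -p pics; cat > h.py <<'E'
import numpy as np, cv2
from station import readout, read_camera, get_calibration, bot, models
def ray(cam,px,C=None):
    C=C or get_calibration(cam); f=240/np.tan(np.radians(C["fov_y"])/2)
    T=np.array(C["world_from_camera"]); r,c=px
    d=T[:3,:3]@np.array([(c-C["cx"])/f,(r-C["cy"])/f,1]); return T[:3,3],d
def at_z(cam,px,z,C=None):
    o,d=ray(cam,px,C); return o+d*(z-o[2])/d[2]
def proj(cam,p,C=None):
    C=C or get_calibration(cam); f=240/np.tan(np.radians(C["fov_y"])/2)
    T=np.linalg.inv(np.array(C["world_from_camera"])); q=T[:3,:3]@np.array(p)+T[:3,3]
    return [q[1]/q[2]*f+C["cy"],q[0]/q[2]*f+C["cx"]]
def tri(c1,p1,c2,p2):
    o1,d1=ray(c1,p1);o2,d2=ray(c2,p2)
    s=np.linalg.lstsq(np.c_[d1,-d2],o2-o1,rcond=None)[0]
    a,b=o1+d1*s[0],o2+d2*s[1]; return (a+b)/2,np.linalg.norm(a-b)
def snap(cam,name):
    im=read_camera(cam); cv2.imwrite(f"pics/{name}.png",im[:,:,::-1]); return im
def xy(p): return np.round(p,4).tolist()
E
python3 - <<'E'
from h import *
for c in("scene","top"):
    snap(c,c+"1")
    C=get_calibration(c);print(c,C["fov_y"],C["cx"],C["cy"],np.round(C["world_from_camera"],3).tolist())
    for n in("axle","wheel","saddle_grip","mat","wheel_mark"):
        print(n,[(np.round(d["centre"]).tolist(),round(d["score"],2)) for d in models.spot_in(n,c)[:4]])
print(readout.get_obs())
E
```

```text
scene 46.340915960558945 327.8493039619845 248.66931245007896 [[-0.319, 0.784, -0.532, 1.18], [0.948, 0.267, -0.174, 0.191], [0.006, -0.56, -0.829, 1.127], [0.0, 0.0, 0.0, 1.0]]
axle [([413.0, 456.0], 0.64), ([281.0, 351.0], 0.63), ([242.0, 350.0], 0.33)]
wheel [([396.0, 469.0], 0.82), ([261.0, 364.0], 0.68)]
saddle_grip [([326.0, 297.0], 0.95), ([202.0, 383.0], 0.61), ([239.0, 349.0], 0.58)]
mat [([244.0, 227.0], 0.7)]
wheel_mark [([262.0, 365.0], 0.91), ([394.0, 468.0], 0.64)]
top 52.78959817476927 323.56527920527833 239.62312236323504 [[-0.003, -0.974, 0.226, 0.339], [-1.0, 0.004, 0.004, 0.022], [-0.005, -0.226, -0.974, 1.184], [0.0, 0.0, 0.0, 1.0]]
axle [([276.0, 322.0], 0.84), ([166.0, 202.0], 0.77)]
wheel [([255.0, 297.0], 0.9), ([150.0, 192.0], 0.7)]
saddle_grip [([182.0, 347.0], 0.88), ([340.0, 308.0], 0.85), ([256.0, 321.0], 0.84)]
mat [([280.0, 448.0], 0.7), ([254.0, 319.0], 0.23)]
wheel_mark [([154.0, 192.0], 0.73), ([258.0, 297.0], 0.54)]
{'t': 0.6, 'q': array([ 1.043903  ,  0.47698624,  0.02240241,  1.55539681, -0.01149198,
        1.10926939, -0.08311808]), 'joint_vel': array([-0.00119138, -0.00078467, -0.00113212, -0.00145666, -0.00033692,
       -0.00169759,  0.00105575]), 'joint_torque': array([-1.45728704e-04, -5.95999396e+01,  1.60554271e+00, -2.81417692e+01,
        1.24688642e-02,  1.83070184e-03, -2.49639686e-05]), 'eef_pos': array([ 0.27450923, -0.61669078,  0.24831854]), 'tool_rot': array([ 1.38401415e-05,  8.38636955e-01, -5.44690790e-01,  3.16458030e-05]), 'contact_force': array([-0.47650893,  0.00115579, -0.11448573]), 'torque': array([-0.02851676,  0.02246621,  0.0141285 ]), 'gripper_width': 1.000946332372102}
```

View pics/scene1.png

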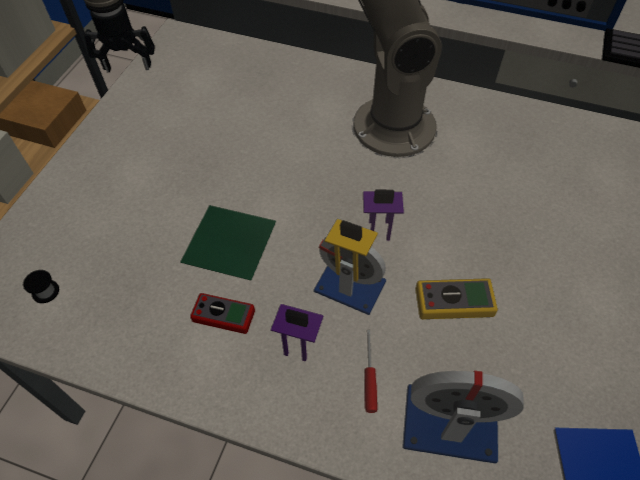

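View pics/top1.png

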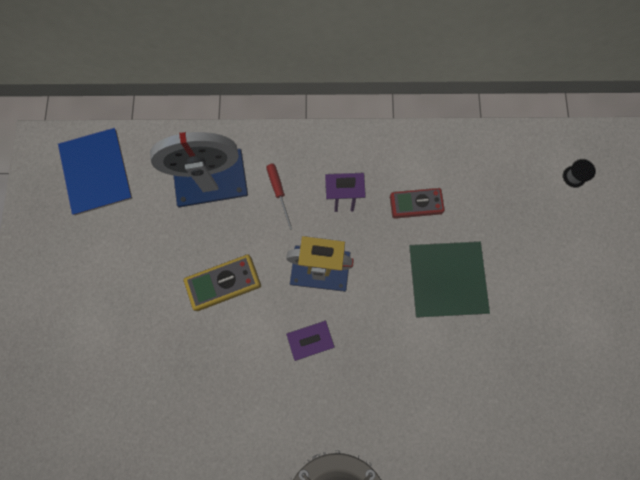

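The scene shows the saddled small stand at about (232,350) and the mat at (242,228). In the top view the saddle is at (251,321) and the mat at (280,449). The purple look-alikes are at (185,346) and (340,310), with the larger stand to the upper left.

```bash
cat >> h.py <<'E'
def blob(im,lo,hi,win):
    hsv=cv2.cvtColor(im,cv2.COLOR_RGB2HSV); m=cv2.inRange(hsv,lo,hi); z=np.zeros_like(m); r0,r1,c0,c1=win; z[r0:r1,c0:c1]=m[r0:r1,c0:c1]
    cs=cv2.findContours(z,cv2.RETR_EXTERNAL,cv2.CHAIN_APPROX_NONE)[0]; return max(cs,key=cv2.contourArea)
E
python3 - <<'E'
from h import *
im=cv2.imread("pics/top1.png")[:,:,::-1].copy(); sc=cv2.imread("pics/scene1.png")[:,:,::-1].copy()
Y=((18,120,80),(35,255,255)); 
def rect(im,cam,rng,win,z):
    c=blob(im,*rng,win)[:,0,:]
    P=np.array([at_z(cam,(r,q),z)[:2] for q,r in c],np.float32)
    (ctr,sz,ang)=cv2.minAreaRect(P); return np.round(ctr,4),np.round(sz,4),round(ang,1),len(c)
print("plate top",rect(im,"top",Y,(225,275,285,360),.199))
print("plate scene",rect(sc,"scene",Y,(215,253,320,385),.199))
print("mat",rect(im,"top",((40,60,20),(90,255,255)),(225,330,400,500),.003))
print("mat sc",rect(sc,"scene",((40,60,20),(90,255,255)),(195,290,170,285),.003))
print("base",rect(im,"top",((105,80,40),(125,255,255)),(240,300,280,360),.012))
print("tri grip",tri("top",(251,322),"scene",(231,350)))
E
```

```text
plate top (array([0.5372, 0.0308]), array([0.0915, 0.064 ]), 82.2, 138)
plate scene (array([0.5477, 0.0307]), array([0.0914, 0.0767]), 85.5, 160)
mat (array([ 0.5139, -0.2799]), array([0.1733, 0.1736]), 2.9, 310)
mat sc (array([ 0.514 , -0.2801]), array([0.1791, 0.1782]), 2.7, 248)
base (array([0.5175, 0.039 ]), array([0.1344, 0.05  ]), 83.1, 159)
tri grip (array([0.5399509 , 0.02885702, 0.21562311]), np.float64(0.0006726152367216747))
```

```bash
cat >> h.py <<'E'
from scipy.spatial.transform import Rotation as R
def go(p,yaw=None):
    "tool-frame shift (cm) and turn (deg) to reach world p, tool x at yaw deg"
    o=readout.get_obs(); w,x,y,z=o["tool_rot"]; M=R.from_quat([x,y,z,w]).as_matrix()
    d=M.T@(np.array(p)-o["eef_pos"])*100; cur=np.degrees(np.arctan2(M[1,0],M[0,0]))
    t=0 if yaw is None else -((yaw-cur+90)%180-90)
    print("t",o["t"],"pos",xy(o["eef_pos"]),"yaw",round(cur,1),"-> d",np.round(d,2).tolist(),"turn",round(t,1),"rows>=",round(max(np.linalg.norm(d)/6.25,abs(t)/10.7),1),"F",np.round(o["contact_force"],1),"w",round(o["gripper_width"],3))
    return d,t
E
python3 - <<'E'
from h import *
go((.537,.031,.30),-7.8)
E
```

```text
t 0.6 pos [0.2745, -0.6167, 0.2483] yaw -66.0 -> d [-48.5, -50.32, -5.17] turn -58.2 rows>= 11.2 F [-0.5  0.  -0.1] w 1.001
```

Request:
{"name": "carry_out", "arguments": {"deltas": [[[-4, -4, -4], -8], [[-9, -9, -5.2], -16], [[-13, -14, -5.2], -24], [[-18, -18.5, -5.2], -32], [[-22, -23, -5.2], -40], [[-26.5, -27.5, -5.2], -48], [[-31, -32, -5.2], -56], [[-35, -36.5, -5.2], -58.2], [[-39.5, -41, -5.2], -58.2], [[-44, -45.5, -5.2], -58.2]], "hand": 0.6}}

```text
t: 1.85
eef_pos: [0.5042, -0.0476, 0.3008]
tool_rot: [0.0, 0.998, -0.068, 0.001]
contact_force: [1.0, -1.3, -0.0]
gripper_width: 0.6
```

```bash
python3 - <<'E'
from h import *
go((.537,.031,.30),-7.8)
E
```

```text
t 1.85 pos [0.5042, -0.0476, 0.3008] yaw -7.8 -> d [2.17, -8.24, 0.08] turn -0.0 rows>= 1.4 F [ 1.  -1.3 -0. ] w 0.6
```

Request:
{"name": "carry_out", "arguments": {"deltas": [[[1.2, -4.5, 0], 0], [[2.2, -8.2, 0], 0], [[2.2, -8.2, 0], 0], [[2.2, -8.2, 0], 0]]}}

```text
t: 2.35
eef_pos: [0.537, 0.0299, 0.3006]
tool_rot: [0.001, 0.998, -0.069, 0.0]
contact_force: [0.6, -0.2, 0.2]
gripper_width: 0.599
```

```bash
python3 - <<'E'
from h import *
C=get_calibration("wrist"); im=snap("wrist","w1")
go((.537,.031,.222),-7.8)
c=blob(im,(18,120,80),(35,255,255),(0,480,0,640))[:,0,:]
P=np.array([at_z("wrist",(r,q),.199,C)[:2] for q,r in c],np.float32);print(cv2.minAreaRect(P))
hs=models.spot_in("saddle_grip","wrist");print([(d["centre"],d["score"],xy(at_z("wrist",d["centre"],.235,C))) for d in hs[:2]])
E
```

```text
t 2.4 pos [0.537, 0.0292, 0.3006] yaw -7.9 -> d [-0.03, -0.18, 7.86] turn -0.1 rows>= 1.3 F [ 0.3  0.  -0.4] w 0.597
((0.541466474533081, 0.032503098249435425), (0.08951731026172638, 0.06161954998970032), 83.07979583740234)
[([237.5, 326.5], 0.92, [0.542, 0.0475, 0.235]), ([207.9, 121.4], 0.74, [0.4389, 0.0779, 0.235])]
```

View pics/w1.png

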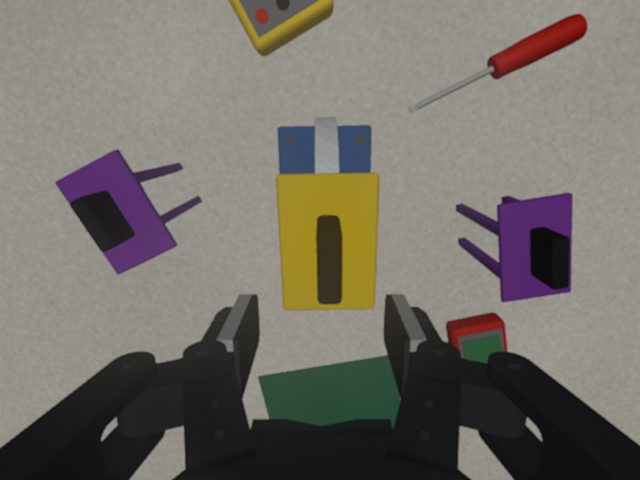

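The wrist view shows the yellow plate (rows 173–310, columns 277–378) with its grip bar at about (259,329). The bar lies between the jaws' planes, and the purple look-alikes are well clear on both sides.

```bash
python3 - <<'E'
from h import *
go((.540,.032,.222),-7.3)
E
```

```text
t 2.45 pos [0.5369, 0.029, 0.3007] yaw -8.0 -> d [0.26, -0.34, 7.87] turn -0.7 rows>= 1.3 F [-0.2  0.2  1.3] w 0.601
```

Request:
{"name": "carry_out", "arguments": {"deltas": [[[0.25, -0.3, 2], -0.7], [[0.25, -0.3, 4.5], -0.7], [[0.25, -0.3, 6.5], -0.7], [[0.25, -0.3, 7.8], -0.7], [[0.25, -0.3, 7.8], -0.7], [[0.25, -0.3, 7.8], -0.7]]}}

```text
t: 3.2
eef_pos: [0.5404, 0.0314, 0.2235]
tool_rot: [0.001, 0.998, -0.064, 0.001]
contact_force: [-0.2, 0.1, -0.1]
gripper_width: 0.599
```

Request:
{"name": "carry_out", "arguments": {"deltas": [[[0, 0, 0], 0], [[0, 0, 0], 0], [[0, 0, 0], 0], [[0, 0, 0], 0], [[0, 0, 0], 0]], "hand": 0, "newtons": 40}}

```text
t: 3.82
eef_pos: [0.5409, 0.0315, 0.2242]
tool_rot: [0.001, 0.998, -0.063, 0.002]
contact_force: [-0.9, 0.4, 5.4]
gripper_width: 0.154
```

Request:
{"name": "carry_out", "arguments": {"deltas": [[[0, 0, -0.5], 0], [[0, 0, -1.5], 0], [[0, 0, -3], 0], [[0, 0, -5], 0], [[0, 0, -7], 0], [[0, 0, -9], 0], [[0, 0, -11], 0], [[0, 0, -13], 0], [[0, 0, -13.5], 0], [[0, 0, -13.5], 0]]}}

```text
t: 5.08
eef_pos: [0.5403, 0.0317, 0.3593]
tool_rot: [0.001, 0.998, -0.063, 0.002]
contact_force: [0.7, -0.8, -4.4]
gripper_width: 0.157
```

```bash
python3 - <<'E'
from h import *
snap("scene","sc2"); im=cv2.imread("pics/sc2.png")[100:400,200:600]; cv2.imwrite("pics/sc2c.png",cv2.resize(im,(800,600)))
print(np.round(proj("scene",(.540,.032,.115)),1))
go((.514,-.280,.36),0)
E
```

```text
[258.8 349.7]
t 5.125 pos [0.5401, 0.0316, 0.3587] yaw -7.3 -> d [1.36, 31.24, -0.09] turn -7.3 rows>= 5.0 F [ 0.1  0.3 -3. ] w 0.152
```

View pics/sc2c.png

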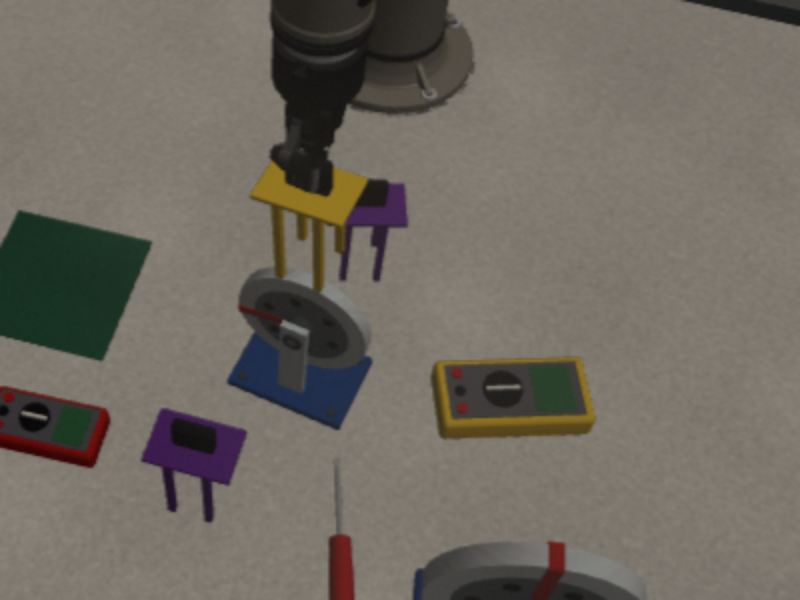

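The saddle is free of the wheel. The red mark is on the −y side at crop (315,260), just above level. Next I carry the saddle to the mat.

Request:
{"name": "carry_out", "arguments": {"deltas": [[[0, 4, 0], 0], [[0.2, 8, 0], 0], [[0.4, 13, 0], 0], [[0.6, 18, 0], -2], [[0.9, 23, 0], -4], [[1.2, 28, 0], -6], [[1.4, 31.2, 0], -7], [[1.4, 31.2, 4], -7], [[1.4, 31.2, 9], -7], [[1.4, 31.2, 14], -7]]}}

```text
t: 6.38
eef_pos: [0.5141, -0.2798, 0.2168]
tool_rot: [0.0, 1.0, -0.003, 0.001]
contact_force: [0.3, -1.0, -3.0]
gripper_width: 0.16
```

```bash
python3 - <<'E'
from h import *
go((.514,-.280,.142),0)
E
```

```text
t 6.375 pos [0.5141, -0.2798, 0.2168] yaw -0.3 -> d [-0.03, 0.01, 7.48] turn -0.3 rows>= 1.2 F [ 0.3 -1.  -3. ] w 0.16
```

Request:
{"name": "carry_out", "arguments": {"deltas": [[[0, 0, 2.5], 0], [[0, 0, 5], 0], [[0, 0, 6.5], 0], [[0, 0, 7], 0], [[0, 0, 7.3], 0], [[0, 0, 7.5], 0], [[0, 0, 7.6], 0]]}}

```text
t: 7.25
eef_pos: [0.5154, -0.28, 0.1434]
tool_rot: [0.001, 1.0, -0.003, 0.002]
contact_force: [-4.1, 2.3, 15.0]
gripper_width: 0.157
```

```bash
python3 - <<'E'
from h import *
im=snap("scene","sc3"); go((.514,-.280,.142),0)
o=models.spot_in("wheel_mark","scene");print(o)
E
```

```text
t 7.3 pos [0.5153, -0.28, 0.1434] yaw -0.3 -> d [-0.13, -0.0, 0.14] turn -0.3 rows>= 0.0 F [-3.8  2.  10.3] w 0.154
[{'centre': [257.3, 353.3], 'score': 0.73}, {'centre': [396.5, 465.1], 'score': 0.68}, {'centre': [249.1, 230.7], 'score': 0.58}, {'centre': [220.0, 224.7], 'score': 0.37}]
```

Request:
{"name": "carry_out", "arguments": {"deltas": [[[0, 0, -0.1], 0], [[0, 0, -0.1], 0], [[0, 0, -0.1], 0], [[0, 0, -0.1], 0]], "hand": 0.6}}

```text
t: 7.85
eef_pos: [0.5153, -0.28, 0.1444]
tool_rot: [0.001, 1.0, -0.003, 0.002]
contact_force: [-0.0, -0.0, 1.3]
gripper_width: 0.601
```

Request:
{"name": "carry_out", "arguments": {"deltas": [[[0, 0, -2], 0], [[0, 0, -5], 0], [[0, 0, -9], 0], [[0, 0, -12], 0], [[0, 0, -13], 0]]}}

```text
t: 8.48
eef_pos: [0.5156, -0.28, 0.2761]
tool_rot: [0.002, 1.0, -0.003, 0.003]
contact_force: [-0.4, 0.4, -0.4]
gripper_width: 0.602
```

```bash
python3 - <<'E'
from h import *
im=snap("scene","sc4"); im=cv2.imread("pics/sc4.png")[180:360,160:400]; cv2.imwrite("pics/sc4c.png",cv2.resize(im,(800,600)))
go((.540,.032,.27),-7.3)
E
```

```text
t 8.525 pos [0.5155, -0.28, 0.2762] yaw -0.3 -> d [2.28, -31.22, 0.52] turn 7.0 rows>= 5.0 F [ 0.  -0.2  0.9] w 0.602
```

View pics/sc4c.png

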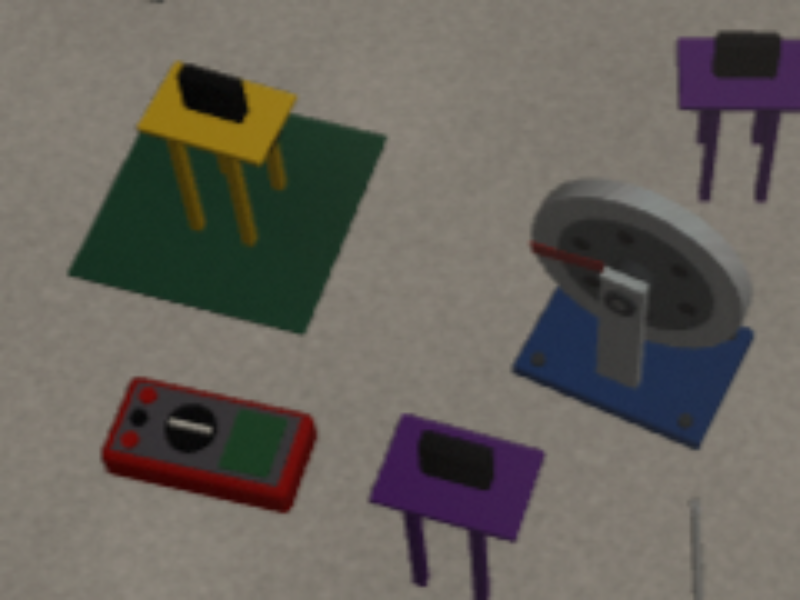

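The saddle stands upright on the mat, and the wheel has not moved (mark at crop (565,257)). So its heavy side is near the top or the bottom. Next I measure the mark's angle and go above the wheel.

```bash
cat >> h.py <<'E'
A=np.array([.540,.032,.115]); YAW=-7.3
X=np.array([np.cos(np.radians(YAW)),np.sin(np.radians(YAW)),0]); Yv=np.array([-X[1],X[0],0])
def mark(im,cam="scene",side=1):
    "mark angle, deg from up towards stand +y, on the face seen"
    hsv=cv2.cvtColor(im,cv2.COLOR_RGB2HSV); m=cv2.inRange(hsv,(0,120,50),(8,255,255))|cv2.inRange(hsv,(172,120,50),(180,255,255))
    r,c=np.nonzero(m); C=get_calibration(cam); S=[]
    for a,b in zip(r,c):
        o,d=ray(cam,(a,b),C); p=o+d*((A+side*.008*X-o)@X)/(d@X)-A; u,v=p@Yv,p[2]
        if .02<np.hypot(u,v)<.078: S.append((u,v))
    if not S: return None,0
    S=np.array(S); n=np.hypot(*S.T); q=(S/n[:,None]).mean(0)
    return round(float(np.degrees(np.arctan2(q[0],q[1]))),1),len(S),np.round([n.min(),n.max()],3)
def onwheel(ang,r=.060): # TCP point pinching wheel at angle
    t=np.radians(ang); return A+Yv*r*np.sin(t)+np.array([0,0,r*np.cos(t)])
E
python3 - <<'E'
from h import *
for k in("sc2","sc3","sc4"): print(mark(cv2.imread(f"pics/{k}.png")[:,:,::-1].copy()))
for a in (-40,-20,0,20,40): print(a,xy(onwheel(a)))
p=onwheel(-40); go((p[0],p[1],.25),YAW)
E
```

```text
(-102.4, 56, array([0.02, 0.07]))
(-102.8, 56, array([0.02 , 0.069]))
(-102.7, 55, array([0.02 , 0.069]))
-40 [0.5351, -0.0063, 0.161]
-20 [0.5374, 0.0116, 0.1714]
0 [0.54, 0.032, 0.175]
20 [0.5426, 0.0524, 0.1714]
40 [0.5449, 0.0703, 0.161]
t 8.525 pos [0.5155, -0.28, 0.2762] yaw -0.3 -> d [1.8, -27.4, 2.53] turn 7.0 rows>= 4.4 F [ 0.  -0.2  0.9] w 0.602
```

Request:
{"name": "carry_out", "arguments": {"deltas": [[[0.3, -5, 0], 1], [[0.6, -10, 0], 3], [[1, -15.5, 0], 5], [[1.4, -21, 0], 7], [[1.7, -26, 1], 7], [[1.8, -27.4, 2.5], 7], [[1.8, -27.4, 5], 7], [[1.8, -27.4, 8], 7], [[1.8, -27.4, 11], 7], [[1.8, -27.4, 11.3], 7]]}}

```text
t: 9.78
eef_pos: [0.5332, -0.0067, 0.1592]
tool_rot: [0.002, 0.998, -0.063, -0.0]
contact_force: [0.2, 0.5, 0.9]
gripper_width: 0.604
```

```bash
python3 - <<'E'
from h import *
go(onwheel(-40),YAW)
for a in (-20,0,20,40): print(a,np.round([(onwheel(a)-onwheel(-40))@X*100,-(onwheel(a)-onwheel(-40))@Yv*100,-(onwheel(a)-onwheel(-40))[2]*100],2))
E
```

```text
t 9.775 pos [0.5332, -0.0067, 0.1592] yaw -7.3 -> d [0.18, -0.07, -0.18] turn 0.0 rows>= 0.0 F [0.2 0.5 0.9] w 0.604
-20 [ 0.   -1.8  -1.04]
0 [ 0.   -3.86 -1.4 ]
20 [ 0.   -5.91 -1.04]
40 [ 0.   -7.71 -0.  ]
```

Request:
{"name": "carry_out", "arguments": {"deltas": [[[0.2, 0, -0.2], 0], [[0.2, 0, -0.2], 0], [[0.2, 0, -0.2], 0], [[0.2, 0, -0.2], 0], [[0.2, 0, -0.2], 0]], "hand": 0, "newtons": 20}}

```text
t: 10.4
eef_pos: [0.5369, -0.0071, 0.1623]
tool_rot: [0.002, 0.998, -0.064, 0.002]
contact_force: [5.6, 0.2, -2.7]
gripper_width: 0.18
```

Request:
{"name": "carry_out", "arguments": {"deltas": [[[0, -0.85, -0.6], 0], [[0, -1.8, -1.05], 0], [[0, -2.8, -1.3], 0], [[0, -3.85, -1.4], 0], [[0, -4.9, -1.3], 0], [[0, -5.9, -1.05], 0], [[0, -6.85, -0.6], 0], [[0, -7.7, 0], 0], [[0, -7.7, 0], 0]]}}

```text
t: 11.52
eef_pos: [0.5466, 0.0706, 0.1636]
tool_rot: [0.002, 0.998, -0.063, 0.002]
contact_force: [-1.6, 0.7, 5.9]
gripper_width: 0.182
```

```bash
python3 - <<'E'
from h import *
print(mark(snap("scene","sc5"))); go(onwheel(40),YAW)
E
```

```text
(-30.7, 72, array([0.021, 0.078]))
t 11.575 pos [0.5465, 0.0706, 0.1636] yaw -7.2 -> d [-0.16, 0.05, 0.26] turn 0.1 rows>= 0.1 F [-3.3  0.3  6.8] w 0.183
```

```bash
sed -i 's/A=np.array(\[.540,/A=np.array([.5415,/' h.py; python3 - <<'E'
from h import *
print(mark(cv2.imread("pics/sc5.png")[:,:,::-1].copy()))
E
```

```text
(-28.5, 70, array([0.021, 0.076]))
```

Request:
{"name": "carry_out", "arguments": {"deltas": [[[-0.1, 0, 0], 0], [[-0.1, 0, 0], 0], [[-0.1, 0, -0.5], 0], [[-0.1, 0, -2], 0], [[-0.1, 0, -5], 0], [[-0.1, 0, -8], 0]], "hand": 0.6}}

```text
t: 12.32
eef_pos: [0.5453, 0.071, 0.2455]
tool_rot: [0.001, 0.998, -0.063, 0.002]
contact_force: [0.1, 0.6, 0.0]
gripper_width: 0.602
```

```bash
python3 - <<'E'
from h import *
for i in range(3): print(readout.get_obs()["t"],mark(snap("scene",f"sc6{i}")))
E
```

```text
12.325 (-88.2, 56, array([0.021, 0.069]))
12.375 (-90.3, 56, array([0.021, 0.07 ]))
12.425 (-91.4, 55, array([0.021, 0.069]))
```

Request:
{"name": "carry_out", "arguments": {"deltas": [[[0, 0, 0], 0], [[0, 0, 0], 0], [[0, 0, 0], 0], [[0, 0, 0], 0], [[0, 0, 0], 0], [[0, 0, 0], 0], [[0, 0, 0], 0], [[0, 0, 0], 0]]}}

```text
t: 13.48
eef_pos: [0.5465, 0.0713, 0.2462]
tool_rot: [0.001, 0.998, -0.063, 0.004]
contact_force: [0.5, 0.6, 0.5]
gripper_width: 0.603
```

```bash
python3 - <<'E'
from h import *
for i in range(3): print(readout.get_obs()["t"],mark(snap("scene",f"sc7{i}")))
print(mark(cv2.imread("pics/sc4.png")[:,:,::-1].copy()))
go(onwheel(40),YAW)
E
```

```text
13.475 (-99.0, 53, array([0.021, 0.068]))
13.525 (-99.1, 54, array([0.021, 0.069]))
13.575 (-99.1, 54, array([0.021, 0.069]))
(-99.2, 54, array([0.021, 0.068]))
t 13.625 pos [0.5464, 0.0713, 0.2462] yaw -7.2 -> d [-0.07, 0.09, 8.52] turn 0.1 rows>= 1.4 F [ 0.  -0.1  0.1] w 0.602
```

```bash
python3 - <<'E'
from h import *
go(onwheel(50),YAW)
E
```

```text
t 13.625 pos [0.5464, 0.0713, 0.2462] yaw -7.2 -> d [-0.07, -0.65, 9.26] turn 0.1 rows>= 1.5 F [ 0.  -0.1  0.1] w 0.602
```

Request:
{"name": "carry_out", "arguments": {"deltas": [[[0, -0.6, 3], 0], [[0, -0.6, 6], 0], [[0, -0.6, 8.5], 0], [[0, -0.6, 9.2], 0], [[0, -0.6, 9.2], 0]]}}

```text
t: 14.25
eef_pos: [0.5481, 0.0771, 0.1543]
tool_rot: [0.001, 0.998, -0.063, 0.004]
contact_force: [0.6, -0.6, 0.1]
gripper_width: 0.607
```

Request:
{"name": "carry_out", "arguments": {"deltas": [[[0, 0, 0], 0], [[0, 0, 0], 0], [[0, 0, 0], 0], [[0, 0, 0], 0], [[0, 0, 0], 0]], "hand": 0, "newtons": 25}}

```text
t: 14.88
eef_pos: [0.5475, 0.0776, 0.1552]
tool_rot: [0.001, 0.998, -0.063, 0.004]
contact_force: [-4.3, 0.9, 5.8]
gripper_width: 0.181
```

Request:
{"name": "carry_out", "arguments": {"deltas": [[[0, 0.75, -0.75], 0], [[0, 1.6, -1.35], 0], [[0, 2.55, -1.8], 0], [[0, 3.55, -2.05], 0], [[0, 4.6, -2.15], 0], [[0, 5.65, -2.05], 0], [[0, 6.65, -1.8], 0], [[0, 7.6, -1.35], 0], [[0, 8.45, -0.75], 0], [[0, 9.2, 0], 0]]}}

```text
t: 16.12
eef_pos: [0.5365, -0.0122, 0.1574]
tool_rot: [0.0, 0.998, -0.062, 0.005]
contact_force: [-3.8, 5.1, 8.3]
gripper_width: 0.184
```

```bash
python3 - <<'E'
from h import *
print(mark(snap("scene","sc8"))); go(onwheel(-50),YAW)
E
```

```text
(None, 0)
t 16.175 pos [0.5363, -0.0133, 0.1564] yaw -7.2 -> d [-0.06, 0.04, 0.28] turn 0.1 rows>= 0.0 F [-0.9  4.4  4.6] w 0.18
```

Request:
{"name": "carry_out", "arguments": {"deltas": [[[0, 0, 0], 0], [[0, 0, 0], 0], [[0, 0, -0.5], 0], [[0, 0, -2], 0], [[0, 0, -5], 0], [[0, 0, -8], 0]], "hand": 0.6}}

```text
t: 16.92
eef_pos: [0.5356, -0.0131, 0.2382]
tool_rot: [0.0, 0.998, -0.063, 0.005]
contact_force: [0.7, -0.8, 0.2]
gripper_width: 0.6
```

```bash
python3 - <<'E'
from h import *
for i in range(2): print(readout.get_obs()["t"],mark(snap("scene",f"sc9{i}")))
E
```

```text
16.925 (-154.3, 15, array([0.049, 0.069]))
16.975 (-153.8, 15, array([0.049, 0.069]))
```

Request:
{"name": "carry_out", "arguments": {"deltas": [[[0, 0, -1], 0], [[0, 0, -1], 0], [[0, 0, -1], 0], [[0, 0, -1], 0], [[0, 0, -1], 0], [[0, 0, -1], 0], [[0, 0, -1], 0], [[0, 0, -1], 0]]}}

```text
t: 18.02
eef_pos: [0.5376, -0.0128, 0.2508]
tool_rot: [-0.0, 0.998, -0.063, 0.008]
contact_force: [0.1, -0.3, -0.2]
gripper_width: 0.6
```

```bash
python3 - <<'E'
from h import *
for i in range(2): print(readout.get_obs()["t"],mark(snap("scene",f"sc10{i}")))
im=cv2.imread("pics/sc101.png")[180:330,280:480]; cv2.imwrite("pics/sc10c.png",cv2.resize(im,(800,600),interpolation=cv2.INTER_CUBIC))
for a in (-130,-150,-170): 
  t=np.radians(a); print(a,np.round(proj("scene",A+.008*X+.06*(np.sin(t)*Yv+[0,0,np.cos(t)]))))
E
```

```text
18.025 (-150.5, 20, array([0.042, 0.071]))
18.075 (-150.7, 19, array([0.042, 0.067]))
-130 [264. 329.]
-150 [270. 335.]
-170 [275. 343.]
```

View pics/sc10c.png

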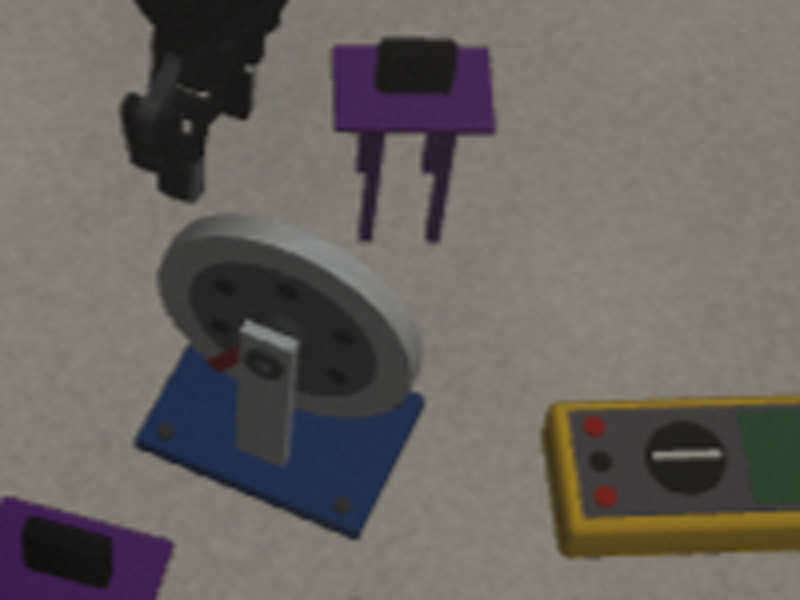

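The gripper is clear. The mark sits at lower left, crop (225,357), partly behind the upright, at about −150.6°. The wheel rested at −99.1° and −150.6° from the two sides, so the heavy side is down when the mark is at about −125°.

```bash
python3 - <<'E'
from h import *
print(mark(snap("scene","sc11"))); go(onwheel(-28),YAW)
p=onwheel(-28)
for a in (-20,-10,0): e=onwheel(a)-p; print(a,np.round([-e@Yv*100,-e[2]*100],2))
E
```

```text
(-150.4, 19, array([0.042, 0.07 ]))
t 18.175 pos [0.5376, -0.0128, 0.2508] yaw -7.2 -> d [-0.32, -1.67, 8.28] turn 0.1 rows>= 1.4 F [0.3 0.2 0.8] w 0.601
-20 [-0.76 -0.34]
-10 [-1.77 -0.61]
0 [-2.82 -0.7 ]
```

Request:
{"name": "carry_out", "arguments": {"deltas": [[[-0.3, -1.6, 3], 0], [[-0.3, -1.6, 6], 0], [[-0.3, -1.65, 7.8], 0], [[-0.3, -1.65, 8.3], 0], [[-0.3, -1.65, 8.3], 0]]}}

```text
t: 18.8
eef_pos: [0.5385, 0.0038, 0.1681]
tool_rot: [-0.0, 0.998, -0.063, 0.008]
contact_force: [0.3, 0.2, 0.4]
gripper_width: 0.599
```

Request:
{"name": "carry_out", "arguments": {"deltas": [[[0, 0, 0], 0], [[0, 0, 0], 0], [[0, 0, 0], 0], [[0, 0, 0], 0], [[0, 0, 0], 0]], "hand": 0, "newtons": 25}}

```text
t: 19.42
eef_pos: [0.5383, 0.0037, 0.169]
tool_rot: [0.0, 0.998, -0.063, 0.008]
contact_force: [-0.8, 0.1, 6.2]
gripper_width: 0.184
```

Request:
{"name": "carry_out", "arguments": {"deltas": [[[0, -0.4, -0.2], 0], [[0, -0.75, -0.35], 0], [[0, -1.25, -0.5], 0], [[0, -1.75, -0.6], 0], [[0, -2.3, -0.7], 0], [[0, -2.8, -0.7], 0], [[0, -2.8, -0.7], 0], [[0, -2.8, -0.7], 0]]}}

```text
t: 20.42
eef_pos: [0.5417, 0.0312, 0.1769]
tool_rot: [0.001, 0.998, -0.063, 0.008]
contact_force: [-0.9, -3.7, 5.7]
gripper_width: 0.188
```

```bash
python3 - <<'E'
from h import *
print(mark(snap("scene","sc12"))); go(onwheel(0),YAW)
E
```

```text
(-125.5, 49, array([0.023, 0.069]))
t 20.475 pos [0.5417, 0.0311, 0.1769] yaw -7.3 -> d [-0.03, -0.09, 0.19] turn 0.0 rows>= 0.0 F [-2.1 -3.3  4.8] w 0.187
```

```bash
python3 - <<'E'
from h import *
im=cv2.imread("pics/sc12.png"); S=4; big=cv2.resize(im[180:330,280:480],(800,600),interpolation=cv2.INTER_CUBIC)
for rad in (.075,.05):
  P=[proj("scene",A+.008*X+rad*(np.sin(t)*Yv+np.array([0,0,np.cos(t)]))) for t in np.linspace(0,2*np.pi,60)]
  cv2.polylines(big,[np.int32([[(c-280+.5)*S,(r-180+.5)*S] for r,c in P])],True,(0,255,0),1)
t=np.radians(-125); P=[proj("scene",A+.008*X+k*(np.sin(t)*Yv+np.array([0,0,np.cos(t)]))) for k in(0,.075)]
cv2.polylines(big,[np.int32([[(c-280+.5)*S,(r-180+.5)*S] for r,c in P])],False,(255,255,0),1)
cv2.imwrite("pics/ov.png",big)
E
```

```text
(no output)
```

View pics/ov.png

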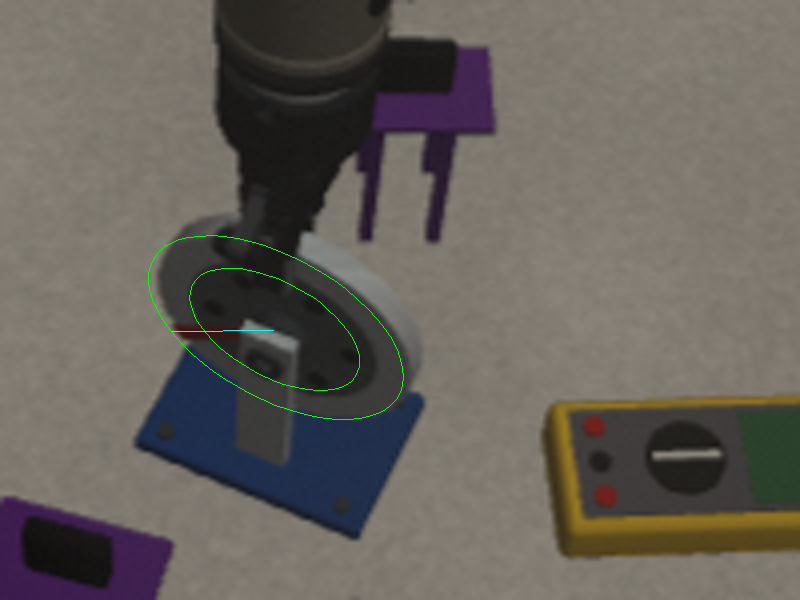

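The overlay shows the modelled wheel about 2 px too far left, so the true centre is about 4.5 mm further along +y. I recompute the rest angles with the shifted centre.

```bash
python3 - <<'E'
import h; from h import *
for dy,dz in((0,0),(.0045,0),(.006,0),(.0045,.002)):
    h.A=np.array([.5415,.032+dy,.115+dz])
    m=[mark(cv2.imread(f"pics/{k}.png")[:,:,::-1].copy()) for k in("sc5","sc72","sc101","sc11","sc12")]
    print(dy,dz,[(a[0],a[2].tolist()) for a in m],"mid",(m[1][0]+m[3][0])/2)
E
```

```text
0 0 [(-28.5, [0.021, 0.076]), (-99.1, [0.021, 0.069]), (-150.7, [0.042, 0.067]), (-150.4, [0.042, 0.07]), (-125.5, [0.023, 0.069])] mid -124.75
0.0045 0 [(-34.3, [0.022, 0.075]), (-99.3, [0.024, 0.074]), (-147.1, [0.046, 0.07]), (-146.9, [0.046, 0.073]), (-123.2, [0.028, 0.073])] mid -123.1
0.006 0 [(-36.1, [0.023, 0.076]), (-99.4, [0.025, 0.075]), (-146.1, [0.047, 0.071]), (-145.8, [0.047, 0.074]), (-122.6, [0.029, 0.075])] mid -122.60000000000001
0.0045 0.002 [(-35.7, [0.02, 0.077]), (-101.9, [0.024, 0.074]), (-148.2, [0.047, 0.072]), (-148.0, [0.047, 0.075]), (-125.2, [0.029, 0.075])] mid -124.95
```

The midpoint and the held mark agree within 1° for every centre I tried, so I am handing in.

```bash
python3 - <<'E'
from h import *
print(mark(snap("scene","fin")),[d["centre"] for d in models.spot_in("saddle_grip","scene")[:4]]); go(onwheel(0),YAW)
print(bot.hand_in())
E
```

```text
(-125.1, 50, array([0.023, 0.069])) [[204.6, 389.7], [217.8, 222.5], [325.1, 299.0], [259.9, 355.8]]
t 20.575 pos [0.5417, 0.0312, 0.1769] yaw -7.3 -> d [-0.04, -0.08, 0.19] turn 0.0 rows>= 0.0 F [-1.9 -3.6  5.4] w 0.182
the job is handed in; nothing more can be done
None
```

The job is handed in at about 20.6 s, with the wheel held still between the fingers and its heavy side worked out to be straight down. The hand-in gives no verdict.

- **Saddle:** I lifted the yellow saddle straight up and set it standing on the green mat. A picture after release showed it upright, and the detector still found its grip there just before hand-in.
- **Finding the heavy side:** I turned the wheel by hand one way and let go; it crept back and stopped with the mark at −99°. Turned the other way, it stopped at −147° to −150°. The midpoint, about −123° to −125°, is where the heavy side points straight down.
- **Final hold:** I pinched the top of the rim with a 25 N grip set and turned the wheel until the mark stood at that midpoint. The last reading was −125.1°, against a midpoint of −124.8° on the same centre estimate.

**Disagreements:**
- An overlay showed my estimate of the wheel's centre about 4.5 mm off along y. Recomputing with shifted centres moved the individual angles by up to 5° for the resting marks, but the held mark stayed within 1° of the midpoint each time.
- The second resting mark was partly hidden by an upright, so allow a few degrees of error against the 12° limit.

I never moved the arm near the meters or the screwdriver, but I did not measure their positions again at the end.

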